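# Unload the goggle soaking tub

## Task

Unload the soaking tub: first lift out the green goggles and set them gently, lenses up, over the padded cross-bar of the empty drying stand. Then take hold of the long forceps and tilt them out through the open half of the tub without wrenching against the fixed half of the lid. Finish still holding them: steady, jaws lower than the rings, jaws over the open half and lifted clear above the tub; leave the spare goggles and everything else where they are.

Things in the scene. Friction and masses are not known exactly. Their poses are not given: they have to be found in the camera images.
- goggles_center (a point): Green goggles, 90 g, lying face side down in the tub's open half, lenses up. Point: their centre, 23 mm above the lower edge. x across, y side to side of the face, z out of the lenses. 156 mm in y, 46 mm high, 72 mm in x at the two eye cups. Grip the waist between the cups (40 mm long in y, 44 mm wide in x, upright walls, full height), closing along x
- goggles: The same goggles; origin at the centre of the lower edge's plane, same axes. Hollow and open underneath: 40 mm deep up to the lens plate, free inside 148 mm in y and, at the waist, 36 mm in x. Same either way round
- stand_bar (a point): Empty drying stand, fixed: round white foot 100 mm across, steel post, narrow padded cross-bar 110 mm long in y, 16 mm wide in x. Point: middle of the bar's top, 130 mm above the table; x, y are the bar's axes. Goggles put over it, their y along the bar's, straddle it: lens plate on the bar, their centre 17 mm below this point
- stand: The same empty stand; origin at the centre of its foot, on the table
- forceps_center (a point): Steel ring-handled forceps, 287 mm long, 8 mm thick, 130 g, flat on the tub's rests along the tub, jaws under the fixed half lid. Point: middle of length and thickness; x along them to the jaws, z up. Rings at x -144 to -109 mm (60 mm wide); two parallel shafts, together 18 mm wide in y, x -109 to +34; joint to +60, 20 mm wide; slim jaws to +145
- forceps: The same forceps; origin 4 mm below that point, same axes. Grip the shafts by closing along y, for instance at x = -60 mm, which lies in the open half. Balance point about x = -28 mm
- forceps_tip (a point): Tip of the forceps' jaws, 145 mm from the middle, same axes
- tub: White soaking tub, grey floor, fixed. Origin: centre of its underside on the table; x across, y along. Inside 250 mm in x, 350 mm in y; walls 5 mm, outward rim 15 mm wide, 72 mm above the table; inner floor at 6 mm. Three blue rests across it, 8 mm wide in y, tops at 34 mm, at y = -135, -35, +50 mm. Goggles and forceps lie on them
- tub_open (a point): Centre of the tub's open half, at rim height (72 mm): y = -83 mm in the tub's frame, same axes. The opening is y = -175 to +10 mm, full width
- tub_lid: Blue fixed half of the tub's lid, same origin and axes as the tub: covers y = +10 to +193 mm, underside at 72 mm, top (front flap folded back on it) at 82 mm above the table. The forceps cannot be lifted out flat past it
- spare_goggles: Another pair of the same goggles, already drying on the other stand (same make as the empty one); origin as goggles. Leave alone
- mirror: Lime-green round table mirror, 200 mm high; origin under its foot. Leave alone
- sanitiser: White pump bottle, 66 mm across, 183 mm high; origin under its base. Leave alone
- kidney_dish: Steel kidney dish, 190 x 80 x 38 mm; origin under it. Leave alone
- swab_jar: Glass jar with steel cap, 72 mm across, 95 mm high; origin under its base. Leave alone
There are look-alikes about, which are no part of the job. Leave any purple look-alike of the stand alone.

How it is judged:
On the way, in this order (a step that is already met when the one before it is completed fails the run):
1. the goggles sit straddling the bar of the empty stand, released and still (x of goggles_center in the frame of stand_bar between -0.014 and 0.014 m and y of goggles_center in the frame of stand_bar between -0.022 and 0.022 m and z of goggles_center in the frame of stand_bar between -0.024 and -0.011 m and angle between goggles_center's own z axis and vertical below 0.2 rad and linear speed of goggles below 0.03 m/s and contact force between the fingers and goggles below 0.1 N), for 0.2 s.
2. the forceps are out of the tub, jaws clear above it (height (world z) of forceps_tip above 0.09 m and contact force between the fingers and forceps above 0.5 N and contact force between forceps and tub below 0.05 N), for 0.1 s.
At the end, for the whole second after the job is handed in: Goggles on empty stand, lenses up within 0.2 rad, within 14 mm across and 22 mm along the bar, seated, still, untouched. Forceps held still in the fingers, touching nothing else, jaws 7 deg or more below level, tip 90 mm, middle 110 mm or more above table, tip over the tub's open half (all of step 1 and all of step 2 and contact force between the arm and goggles below 0.1 N and height (world z) of forceps_center above 0.11 m and angle between forceps_center's own x axis and vertical above 1.7 rad and x of forceps_tip in the frame of tub between -0.13 and 0.13 m and y of forceps_tip in the frame of tub between -0.18 and 0.012 m and contact force between forceps and tub_lid below 0.05 N and contact force between forceps and goggles below 0.05 N and contact force between forceps and stand below 0.05 N and linear speed of forceps below 0.03 m/s); the arm keeps its last pose, push and grip.
It fails at once if the forceps are wrenched against the lid (over 15 N) (contact force between forceps and tub_lid above 15 N).
It fails at once if the goggles are dropped (falling free at over 0.5 m/s) (linear speed of goggles above 0.5 m/s and contact force between the fingers and goggles below 0.05 N).
It fails at once if the spare goggles, mirror, pump bottle, kidney dish or jar are moved by more than 30 mm (distance of any of spare_goggles, mirror, sanitiser, kidney_dish, swab_jar from where it was at the start of the episode above 0.03 m).
It also fails if it takes over 64 s, if anything falls off the work surface, if the arm or the gripper's body presses on something with over 40 N, if the wrist force passes 120 N, or if a joint passes its speed limit or range.

## Robot

A 6-joint arm with a two-finger parallel gripper is mounted at the origin on the work surface. World frame = base frame: x ahead of the robot, y to its left, z up, the work surface at z = 0. Lengths are in m, angles in rad, forces in N, time in s.
With the tool pointing down it reaches from about 0.35 to 0.775 m from the base axis. Payload 5.5 kg.
Tool frame: the origin (TCP) lies at the very end of the fingers, on their centre line; the grasp point (between the pads) lies 19 mm behind it; z points along the fingers, y is the line along which they close (so a half turn about z gives the same grasp; the last joint's range is limited). The gripper opens to 85 mm and grips with 20 to 120 N. Pads are 22 mm wide; open, the fingers measure 114 mm over their backs; the gripper's body (76 mm by 85 mm) begins 54 mm behind the grasp point. The pads swing forward as they close: fully open they stand 13 mm farther back than shut.
Start: joints at [-1.383, 0.313, 0.046, 1.304, 0, 1.431], TCP at [0.185, -0.544, 0.211] pointing down, gripper open.
Joint ranges: [-2.76, 2.76], [-0.86, 1.69], [-1.03, 1.26], [-2.2, 2.34], [-1.47, 1.5], [-3.14, 3.14]. Speed limits (rad/s): [2.57, 2.57, 3.14, 3.14, 3.14, 3.14].

## Interface

Orientations are given as a unit quaternion [w, x, y, z].
In Python, from workcell import get_state, read_camera, calibration, hand_in gives the robot as it stands.
- The arm moves only by the tool drive_tool, never from a script. Its argument "deltas" is a list that holds one entry, the list of rows, each a list of 7 numbers: the closure in counts, from 0 (fully open) to 255 (shut), then the shift along the tool's x, y, z in m, then the turn, a rotation vector about the tool's x, y, z in degrees. A call has 1 to 12 rows; each row is the pose to reach, as a shift and turn from the pose commanded when the call began, along the tool's axes at that moment; what a row does not reach only later rows make up. A row lasts 1/8 s, in which the tool goes at most 62.5 mm and 10.7 degrees, less where a joint would pass 70% of its speed; a pose out of reach is approached as far as the arm can. A call with a gripper value outside its range is refused whole. The fingers move at their own pace and stop on an object; "newtons" is the grip in N (left out, the last holds). Time passes only in rows, so rows that repeat a pose let the fingers close. It gives the time, the measured TCP pose, the force, the opening and the grip force at its end, in the units of the state.
- get_state(): the state, without advancing time (a new reading comes with each control period).
- read_camera(name): name is "scene" or "top" or "wrist"; returns (picture, depth): 420x560x3 uint8, red, green, blue; 420x560 float32, m along the optical axis (not along the pixel's ray), 0 where there is no reading.
- calibration(name): a dict with "mtx" (3x3 intrinsics, pixels), "world_from_camera" (4x4, takes a point from camera to world coordinates). Camera axes: x right, y up, looking along -z (the intrinsics and any distortion apply to the point x, -y, -z); pixel columns grow to the right and rows downward; lengths in m; the calibration is good to about 2 mm. The wrist camera is an equidistant fisheye: a pixel r from the principal point sees the ray r / f radians off the axis. A picture is of the moment at which its call begins: read the wrist's pose just before it. calibration takes no time and is no camera call; for the wrist camera it gives the pose at the moment of the call.
- hand_in(): hands the job in; it is judged then, once.
The state is a dict: "clock": time; "joint_pos": joint angles; "qvel": joint speeds; "tau": joint torques, N m; "tcp_pos": TCP position; "orientation": TCP orientation; "wrist_force": force on the tool from outside, world axes, zero at the start; "ft_torque": the same for the moment, N m; "finger_gap": finger opening in m; "grip_force": force on a finger pad.
Only numpy, scipy, OpenCV 4.12 (cv2) and the standard library are available. Lean on these libraries where they do the work, as an engineer would, in place of code of your own. Each camera call takes 0.05 s, during which the arm holds its last target. There are 200 camera calls.

## Working session

There is one attempt and no reset: what is moved stays moved. The work goes in short steps, Python scripts to look and compute and a tool call to move; the robot and the scene stay as the last step left them, time stands still between calls to the robot, and variables do not carry over. Pictures are saved under pics/ and viewed, at most 10 in all, crops included, and the job is handed in when it is done.

Besides the shell and the picture viewer there is one more tool, called as name(argument=value, ...) on one line, values as JSON. drive_tool: Moves the arm, as the interface text tells. Its arguments: {"type":"object","properties":{"deltas":{"type":"array","items":{"type":"array","items":{"type":"array","items":{"type":"number"}}}},"newtons":{"type":"number"}},"required":["deltas"]}

```bash
mkdir -p pics; ls; python3 - <<'E'
from workcell import *
import cv2,numpy as np
print(get_state())
for n in("scene","top"):
    p,d=read_camera(n); cv2.imwrite(f"pics/{n}0.png",p[:,:,::-1]); np.savez(f"{n}0.npz",p=p,d=d,**calibration(n)); print(calibration(n))
print(calibration("wrist"))
E
```

```text
pics
{'clock': 0.0, 'joint_pos': array([-1.38260814e+00,  3.13980212e-01,  4.49439374e-02,  1.30358711e+00,
       -1.41347399e-05,  1.43120221e+00]), 'qvel': array([ 0.00169265,  0.00080902, -0.00062531, -0.00109483, -0.00142808,
        0.00111093]), 'tau': array([ 2.26198317e-04, -4.80624354e+01,  2.98534691e+01,  1.92708807e-02,
       -2.20012871e-04, -1.66008029e-06]), 'tcp_pos': array([ 0.185002  , -0.54383481,  0.21040606]), 'orientation': array([-9.13088361e-04,  9.86599467e-01,  1.63158380e-01, -2.92591642e-05]), 'wrist_force': array([-0.72350253, -1.0710296 ,  0.63098495]), 'ft_torque': array([ 0.03389841,  0.05030462, -0.06373868]), 'grip_force': 0.0, 'finger_gap': 0.085389452803057}
{'mtx': array([[385.9335367 ,   0.        , 276.74758819],
       [  0.        , 385.9335367 , 206.97006432],
       [  0.        ,   0.        ,   1.        ]]), 'world_from_camera': array([[-0.72924452, -0.52144041,  0.44306018,  1.03066564],
       [ 0.68412489, -0.54308405,  0.48686019,  0.53272257],
       [-0.01324966,  0.65814863,  0.75277143,  0.96271445],
       [ 0.        ,  0.    
[... 194 characters left out ...]
]), 'world_from_camera': array([[-0.06501792,  0.97619298, -0.20692978,  0.14005223],
       [-0.99788149, -0.06407881,  0.01124486, -0.00472419],
       [-0.00228266,  0.20722251,  0.97829117,  1.88699292],
       [ 0.        ,  0.        ,  0.        ,  1.        ]])}
{'mtx': array([[325.1922621 ,   0.        , 284.19617717],
       [  0.        , 325.1922621 , 211.36385575],
       [  0.        ,   0.        ,   1.        ]]), 'world_from_camera': array([[ 0.32160444,  0.90689634,  0.27223082,  0.25382877],
       [-0.94687316,  0.30843322,  0.09110523, -0.52026009],
       [-0.00134203, -0.2870679 ,  0.9579093 ,  0.37195878],
       [ 0.        ,  0.        ,  0.        ,  1.        ]])}
```

View pics/scene0.png

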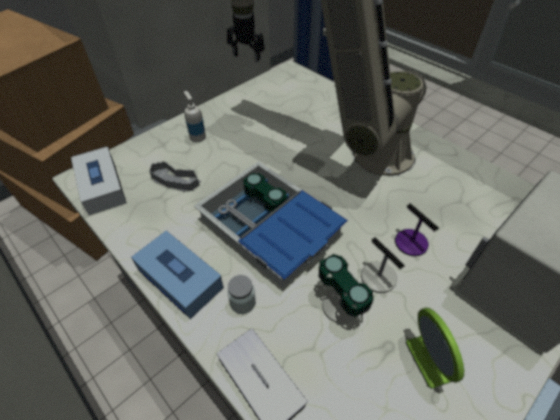

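View pics/top0.png

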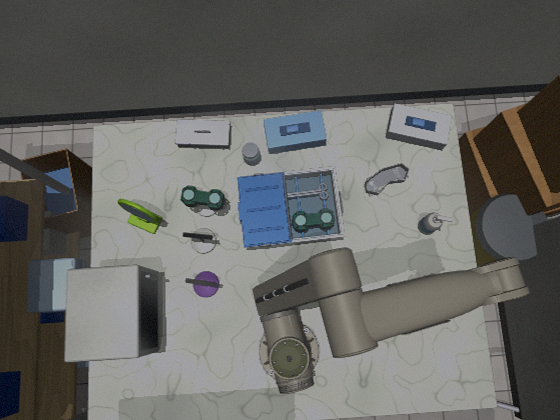

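Top view: the green goggles in the tub are at (312,220) and the forceps run along (308,190). The spare goggles sit on the other stand at (203,197). The stand candidates are the one with the white foot at (203,240) and the purple one at (205,284). The task describes a white foot, so (203,240) is the one meant. Next I'll confirm that in a crop and measure.

```bash
cat > h.py <<'E'
import numpy as np,cv2
def cloud(n):
    z=np.load(n); p,d,M,T=z['p'],z['d'],z['mtx'],z['world_from_camera']
    v,u=np.mgrid[:420,:560]
    P=np.stack([(u-M[0,2])/M[0,0]*d,-(v-M[1,2])/M[1,1]*d,-d],-1)
    W=P@T[:3,:3].T+T[:3,3]; W[d==0]=np.nan
    return p,W
def rect(X): # pts (n,2)-> center, size, angle
    return cv2.minAreaRect((X*1000).astype(np.float32))
E
python3 - <<'E'
from h import *
a=cv2.imread('pics/top0.png')[165:305,170:350]; a=cv2.resize(a,None,fx=3,fy=3,interpolation=cv2.INTER_CUBIC)
cv2.imwrite('pics/crop.png',a)
for n in('scene0','top0'):
    p,W=cloud(n+'.npz'); X=W.reshape(-1,3); c=p.reshape(-1,3).astype(int)
    hsv=cv2.cvtColor(p,cv2.COLOR_RGB2HSV).reshape(-1,3)
    v,u=np.mgrid[:420,:560]; u=u.ravel();v=v.ravel()
    if n=='top0': box=lambda a,b,e,f:(u>a)&(u<b)&(v>e)&(v<f)
    else: box=lambda a,b,e,f:np.ones_like(u,bool)
    if n=='top0':
        G=X[box(288,338,205,235)&(hsv[:,0]>60)&(hsv[:,0]<95)&(hsv[:,1]>80)]
        B=X[box(178,222,225,245)&(X[:,2]>.11)&(X[:,2]<.15)]
        L=X[box(230,295,165,255)&(hsv[:,0]>100)&(hsv[:,0]<125)&(hsv[:,1]>120)&(X[:,2]>.06)]
    else:
        g=(hsv[:,0]>60)&(hsv[:,0]<95)&(hsv[:,1]>80)
        G=X[g&(u>235)&(u<295)&(v>165)&(v<215)]
        B=X[(u>365)&(u<410)&(v>230)&(v<275)&(X[:,2]>.11)&(X[:,2]<.15)]
        L=X[(u>235)&(u<350)&(v>190)&(v<280)&(hsv[:,0]>100)&(hsv[:,0]<125)&(hsv[:,1]>120)&(X[:,2]>.06)]
    for nm,Q in(('gog',G),('gogtop',G[G[:,2]>np.nanpercentile(G[:,2],95)-.012]),('bar',B),('lid',L)):
        Q=Q[np.isfinite(Q).all(1)]
        print(n,nm,len(Q),Q.mean(0).round(4) if len(Q) else '',np.percentile(Q[:,2],[2,50,98]).round(4) if len(Q) else '', rect(Q[:,:2]) if len(Q)>3 else '')
E
```

```text
scene0 gog 609 [ 0.4945 -0.1175  0.0717] [0.0099 0.0788 0.0852] ((483.8666687011719, -132.43414306640625), (169.72555541992188, 93.68006896972656), 80.29171752929688)
scene0 gogtop 404 [ 0.4889 -0.1157  0.0805] [0.0733 0.081  0.0854] ((484.07537841796875, -125.06121826171875), (69.9407958984375, 149.71922302246094), 2.8034255504608154)
scene0 bar 299 [0.4405 0.3052 0.1286] [0.1162 0.13   0.1336] ((438.25732421875, 303.0305480957031), (109.5892562866211, 17.292150497436523), 81.59303283691406)
scene0 lid 4560 [0.5454 0.0667 0.0817] [0.0763 0.0818 0.0854] ((532.5342407226562, 101.25570678710938), (274.0649108886719, 258.2956237792969), 3.165142774581909)
top0 gog 278 [ 0.4777 -0.1126  0.0797] [0.0576 0.0806 0.0897] ((480.7423400878906, -123.34197998046875), (68.26651000976562, 151.45382690429688), 2.796976089477539)
top0 gogtop 222 [ 0.4791 -0.1139  0.0821] [0.0765 0.0816 0.0898] ((480.6512756347656, -121.47759246826172), (68.26651000976562, 144.73031616210938), 2.796976089477539)
top0 bar 130 [0.4361 0.3044 0.1309] [0.1219 0.131  0.1407] ((436.7470397949219, 305.8958740234375), (108.7677993774414, 16.323678970336914), 80.77124786376953)
top0 lid 3153 [0.5288 0.0629 0.0813] [0.0716 0.0814 0.0907] ((532.8598022460938, 63.79712677001953), (278.7373352050781, 183.80596923828125), 2.17232608795166)
```

View pics/crop.png

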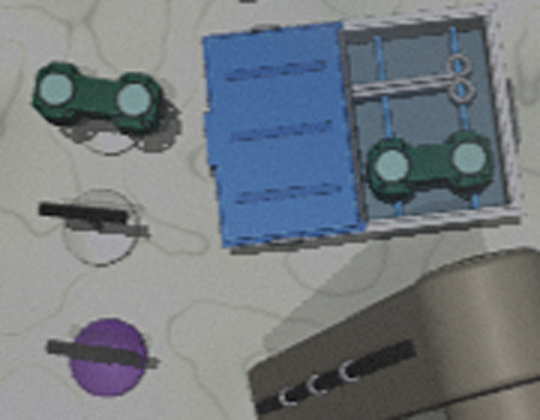

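The crop confirms it: the white-foot stand's bar is at crop (85,213) and the purple look-alike is below it. The goggles' waist is at crop (430,165), the forceps' shaft at (405,88) and the rings at (460,80).

```bash
cat >> h.py <<'E'
from scipy.spatial.transform import Rotation as R
def target(p,yaw,tilt=0):
    "tool down, tool y at world yaw deg; tilt about tool y (deg)"
    a=np.radians(yaw); y=np.array([np.cos(a),np.sin(a),0]); z=np.array([0,0,-1.]); x=np.cross(y,z)
    return np.array(p),R.from_matrix(np.stack([x,y,z],1))*R.from_euler('y',tilt,degrees=True)
def delta(p,yaw,tilt=0):
    from workcell import get_state
    s=get_state(); q=s['orientation']; Q=R.from_quat([*q[1:],q[0]]); p,T=target(p,yaw,tilt)
    print('shift',Q.inv().apply(p-s['tcp_pos']).round(4),'turn',(Q.inv()*T).as_rotvec(degrees=True).round(2))
def onplane(n,u,v,z):
    f=np.load(n); M,T=f['mtx'],f['world_from_camera']
    r=T[:3,:3]@np.array([(u-M[0,2])/M[0,0],-(v-M[1,2])/M[1,1],-1]); o=T[:3,3]
    return (o+r*(z-o[2])/r[2]).round(4)
E
python3 - <<'E'
from h import *
delta([.482,-.123,.24],2.8)
for c in((375,91),(405,88),(445,83),(459,68),(461,93)): print(onplane('top0.npz',170+c[0]/3,165+c[1]/3,.038))
E
```

```text
shift [ 0.4167 -0.3029 -0.0289] turn [-7.000e-02 -7.000e-02 -7.402e+01]
[ 0.5861 -0.0646  0.038 ]
[ 0.5876 -0.1041  0.038 ]
[ 0.5909 -0.1569  0.038 ]
[ 0.6099 -0.1768  0.038 ]
[ 0.5761 -0.1767  0.038 ]
```

drive_tool(deltas=[[[55,0.4167,-0.3029,-0.0289,0,0,-74],[55,0.4167,-0.3029,-0.0289,0,0,-74],[55,0.4167,-0.3029,-0.0289,0,0,-74],[55,0.4167,-0.3029,-0.0289,0,0,-74],[55,0.4167,-0.3029,-0.0289,0,0,-74],[55,0.4167,-0.3029,-0.0289,0,0,-74],[55,0.4167,-0.3029,-0.0289,0,0,-74],[55,0.4167,-0.3029,-0.0289,0,0,-74],[55,0.4167,-0.3029,-0.0289,0,0,-74],[55,0.4167,-0.3029,-0.0289,0,0,-74],[55,0.4167,-0.3029,-0.0289,0,0,-74],[55,0.4167,-0.3029,-0.0289,0,0,-74]]], newtons=30)

```text
clock: 1.6
tcp_pos: [0.4814, -0.1249, 0.2401]
orientation: [-0.0, 0.691, 0.723, -0.0]
wrist_force: [-0.2, 0.4, -0.2]
finger_gap: 0.0674
grip_force: 0.0
```

```bash
python3 - <<'E'
from workcell import *
from h import *
s=get_state(); print(s['clock'],s['tcp_pos'],s['joint_pos'],s['finger_gap'])
c=calibration('wrist'); p,d=read_camera('wrist'); cv2.imwrite('pics/w1.png',p[:,:,::-1])
M,T=c['mtx'],c['world_from_camera']
v,u=np.mgrid[:420,:560]; a=(u-M[0,2])/M[0,0]; b=(v-M[1,2])/M[1,1]; r=np.hypot(a,b)+1e-9
k=np.tan(r)/r
W=np.stack([a*k*d,-b*k*d,-d],-1)@T[:3,:3].T+T[:3,3]; W[d==0]=np.nan
np.savez('w1.npz',p=p,W=W)
h=cv2.cvtColor(p,cv2.COLOR_RGB2HSV)
g=(h[...,0]>60)&(h[...,0]<95)&(h[...,1]>80)&(W[...,2]>.065)&(W[...,2]<.1)&(np.abs(W[...,0]-.48)<.08)&(np.abs(W[...,1]+.12)<.12)
Q=W[g]; print(len(Q),np.percentile(Q[:,2],[5,50,95]),rect(Q[:,:2]))
l=(h[...,0]>100)&(h[...,0]<125)&(h[...,1]>120)&(np.abs(W[...,2]-.079)<.012)
Q=W[l]; print(len(Q),rect(Q[:,:2]))
E
```

```text
1.6 [ 0.48135408 -0.124857    0.24005557] [-4.15154944e-01  1.55220199e-01 -8.81333183e-02  1.32780481e+00
 -3.29500152e-04  1.10967296e+00] 0.06739578821066694
4365 [0.07458338 0.07871379 0.08001816] ((480.98345947265625, -120.85774230957031), (70.1635513305664, 146.99310302734375), 1.812211036682129)
25273 ((632.7600708007812, -23.71270751953125), (466.5413818359375, 251.83029174804688), 2.865131139755249)
```

View pics/w1.png

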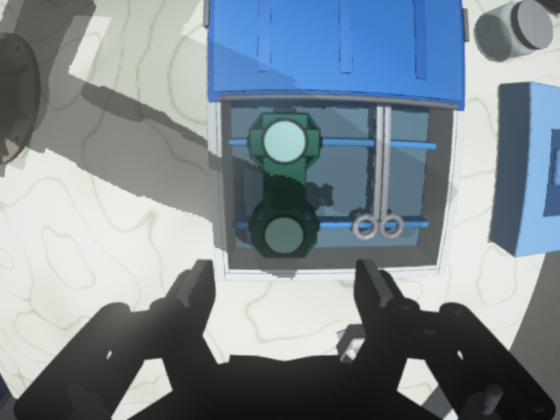

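The wrist view shows the goggles' waist at (286,190), midway between the fingers. The forceps' shafts are at (383,160) and the rings at (377,226). I'm descending now.

drive_tool(deltas=[[[55,0.0025,0,0.06,0,0,0],[55,0.0025,0,0.11,0,0,0],[55,0.0025,0,0.14,0,0,0],[55,0.0025,0,0.17,0,0,0],[55,0.0025,0,0.197,0,0,0],[55,0.0025,0,0.197,0,0,0],[160,0.0025,0,0.197,0,0,0],[160,0.0025,0,0.197,0,0,0],[160,0.0025,0,0.197,0,0,0],[160,0.0025,0,0.197,0,0,0]]], newtons=30)

```text
clock: 2.9
tcp_pos: [0.4832, -0.1218, 0.0446]
orientation: [0.002, 0.69, 0.724, 0.0]
wrist_force: [-0.4, -0.8, 7.1]
finger_gap: 0.0435
grip_force: 31.3
```

```bash
python3 - <<'E'
from h import *
W=np.load('w1.npz')['W']
for u,v in((383,115),(383,160),(382,190),(366,227),(392,227),(285,107),(284,257),(150,140)): print(u,v,W[v,u].round(4))
E
```

```text
383 115 [ 0.5893 -0.0413  0.0378]
383 160 [ 0.5937 -0.0932  0.0385]
382 190 [ 0.5956 -0.1282  0.0411]
366 227 [ 0.5833 -0.1769  0.0345]
392 227 [ 0.6284 -0.1856  0.0052]
285 107 [ 0.4779 -0.0398  0.0047]
284 257 [ 0.484  -0.2     0.0789]
150 140 [ 0.3035 -0.0832 -0.0017]
```

drive_tool(deltas=[[[160,0,0,-0.02,0,0,0],[160,0,0,-0.06,0,0,0],[160,0,0,-0.11,0,0,0],[160,0,0,-0.16,0,0,0],[160,0,0,-0.18,0,0,0],[160,0,0,-0.18,0,0,0]]])

```text
clock: 3.65
tcp_pos: [0.4831, -0.1213, 0.225]
orientation: [0.002, 0.69, 0.724, 0.001]
wrist_force: [0.4, -0.3, -1.1]
finger_gap: 0.0433
grip_force: 30.9
```

```bash
python3 - <<'E'
from h import *
delta([.4375,.3045,.225],-9)
p,W=cloud('top0.npz'); q=W[180:215,178:228].reshape(-1,3); q=q[q[:,2]>.12]; print(rect(q[:,:2]), np.percentile(q[:,2],95))
from workcell import *
s=get_state(); print(s['finger_gap'],s['grip_force'],s['wrist_force'],s['tcp_pos'])
# foot of empty stand
q=W[225:260,185:225].reshape(-1,3)
E
```

```text
shift [ 0.4275 -0.0247 -0.0008] turn [ 0.21  0.07 11.8 ]
((580.297119140625, 284.29180908203125), (156.080810546875, 76.25760650634766), 76.56379699707031) 0.14549756208780204
0.043294705838434276 30.94634234905243 [ 0.3536799  -0.26867461 -1.07864794] [ 0.48305819 -0.12127896  0.22495089]
```

drive_tool(deltas=[[[160,0.03,-0.002,0,0,0,1],[160,0.08,-0.005,0,0,0,2],[160,0.13,-0.008,0,0,0,4],[160,0.18,-0.01,0,0,0,5],[160,0.23,-0.013,0,0,0,6],[160,0.28,-0.016,0,0,0,8],[160,0.33,-0.019,0,0,0,9],[160,0.37,-0.022,0,0,0,10.5],[160,0.405,-0.024,0,0,0,11.8],[160,0.4275,-0.0247,0,0,0,11.8],[160,0.4275,-0.0247,0,0,0,11.8],[160,0.4275,-0.0247,0,0,0,11.8]]])

```text
clock: 5.15
tcp_pos: [0.436, 0.3041, 0.222]
orientation: [-0.0, 0.76, 0.649, -0.001]
wrist_force: [0.1, 0.1, -1.7]
finger_gap: 0.0435
grip_force: 30.9
```

```bash
python3 - <<'E'
from workcell import *
from h import *
print(get_state()['tcp_pos'],get_state()['joint_pos'])
p,d=read_camera('scene'); np.savez('s2.npz',p=p,d=d,**calibration('scene'))
a=cv2.resize(p[170:320,280:480,::-1],None,fx=2.5,fy=2.5); 
q,d=read_camera('wrist'); b=cv2.resize(q[:,:,::-1],(500,375)); 
cv2.imwrite('pics/s2.png',cv2.resize(np.hstack([a,b]),(800,300)))
p,W=cloud('s2.npz'); h=cv2.cvtColor(p,cv2.COLOR_RGB2HSV)
g=(h[...,0]>60)&(h[...,0]<95)&(h[...,1]>80)&(W[...,2]>.17)&(W[...,2]<.28)
Q=W[g]; print(len(Q),np.percentile(Q[:,2],[2,50,98]),rect(Q[:,:2]))
E
```

```text
[0.43596862 0.30407923 0.22195771] [ 4.58218841e-01  2.27774971e-01 -4.22506484e-02  1.30309598e+00
 -4.38324207e-04  2.18632237e+00]
872 [0.22108894 0.25305117 0.26184206] ((441.3916015625, 298.4509582519531), (154.4454803466797, 72.23089599609375), 81.37605285644531)
```

View pics/s2.png

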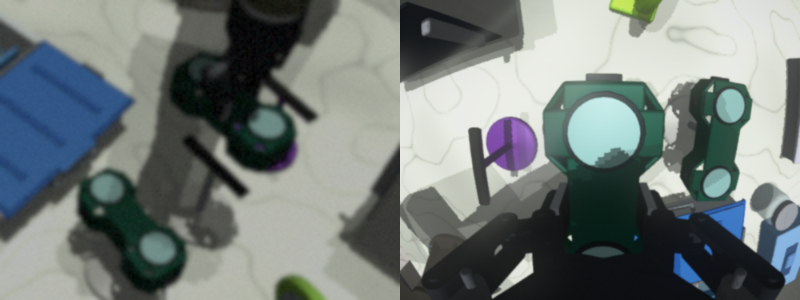

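The goggles hang level over the white stand, and their 81.4° heading matches the bar's 81°. I'm lowering them slowly.

drive_tool(deltas=[[[160,0.002,0.0015,0.03,0,0,0],[160,0.002,0.0015,0.06,0,0,0],[160,0.002,0.0015,0.08,0,0,0],[160,0.002,0.0015,0.09,0,0,0],[160,0.002,0.0015,0.1,0,0,0],[160,0.002,0.0015,0.108,0,0,0],[160,0.002,0.0015,0.114,0,0,0],[160,0.002,0.0015,0.118,0,0,0],[160,0.002,0.0015,0.118,0,0,0]]])

```text
clock: 6.38
tcp_pos: [0.4383, 0.3066, 0.105]
orientation: [0.0, 0.76, 0.649, -0.0]
wrist_force: [0.7, -0.2, -0.6]
finger_gap: 0.043
grip_force: 30.9
```

drive_tool(deltas=[[[160,0,0,0.002,0,0,0],[160,0,0,0.004,0,0,0],[160,0,0,0.005,0,0,0],[160,0,0,0.005,0,0,0]]])

```text
clock: 6.88
tcp_pos: [0.4385, 0.3066, 0.1007]
orientation: [0.0, 0.76, 0.649, 0.0]
wrist_force: [-1.5, -0.5, 3.3]
finger_gap: 0.0431
grip_force: 31.4
```

Contact force is up from -0.6 N to 3.3 N at the expected height, so the goggles are seated. I'm releasing them by opening the fingers partway.

drive_tool(deltas=[[[90,0,0,0,0,0,0],[60,0,0,0,0,0,0],[50,0,0,0,0,0,0],[50,0,0,0,0,0,0],[50,0,0,0,0,0,0]]])

```text
clock: 7.5
tcp_pos: [0.4384, 0.3065, 0.1001]
orientation: [0.0, 0.761, 0.649, -0.0]
wrist_force: [0.3, -1.2, 0.2]
finger_gap: 0.0686
grip_force: 0.0
```

```bash
python3 - <<'E'
from workcell import *
from h import *
s=get_state(); print(s['finger_gap'],s['wrist_force'])
p,d=read_camera('scene'); np.savez('s3.npz',p=p,d=d,**calibration('scene'))
cv2.imwrite('pics/s3.png',cv2.resize(p[190:320,300:470,::-1],None,fx=4,fy=4))
p,W=cloud('s3.npz'); h=cv2.cvtColor(p,cv2.COLOR_RGB2HSV)
g=(h[...,0]>60)&(h[...,0]<95)&(h[...,1]>80)&(np.abs(W[...,0]-.437)<.07)&(np.abs(W[...,1]-.3)<.11)&(W[...,2]>.08)&(W[...,2]<.17)
Q=W[g]; print(len(Q),np.percentile(Q[:,2],[2,50,98]),rect(Q[:,:2]))
E
```

```text
0.06859351380177078 [ 0.32991211 -1.22821197  0.16292522]
646 [0.09844463 0.1346845  0.14074573] ((445.00384521484375, 300.7178955078125), (155.39402770996094, 83.19300842285156), 89.33720397949219)
```

View pics/s3.png

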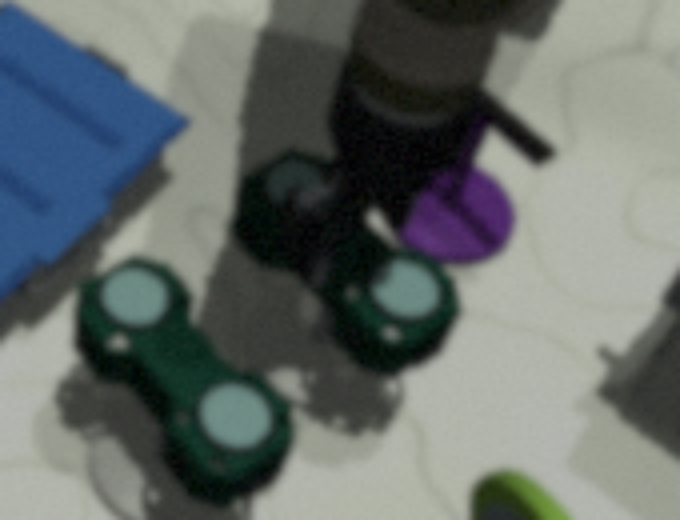

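The goggles straddle the bar level, seen at crop (350,260), with their top at about 0.137 m. The spare goggles at (185,380) are undisturbed. I'm going up and over to the forceps.

drive_tool(deltas=[[[50,0,0,-0.02,0,0,0],[50,0,0,-0.06,0,0,0],[50,0,0,-0.11,0,0,0],[50,0,0,-0.14,0,0,0],[50,0,0,-0.14,0,0,0]]])

```text
clock: 8.18
tcp_pos: [0.4399, 0.3073, 0.243]
orientation: [0.001, 0.76, 0.649, 0.003]
wrist_force: [1.0, 0.3, -0.3]
finger_gap: 0.0686
grip_force: 0.0
```

```bash
python3 - <<'E'
from h import *
delta([.591,-.110,.21],3.3)
E
```

```text
shift [-0.3886  0.2145  0.0327] turn [  0.28  -0.15 -12.32]
```

drive_tool(deltas=[[[50,-0.05,0.03,0,0,0,-1],[50,-0.1,0.06,0,0,0,-3],[70,-0.15,0.09,0,0,0,-5],[90,-0.2,0.115,0.01,0,0,-7],[110,-0.25,0.14,0.015,0,0,-9],[110,-0.3,0.165,0.02,0,0,-11],[110,-0.35,0.195,0.025,0,0,-12.3],[110,-0.3886,0.2145,0.0327,0,0,-12.3],[110,-0.3886,0.2145,0.0327,0,0,-12.3],[110,-0.3886,0.2145,0.0327,0,0,-12.3],[110,-0.3886,0.2145,0.0327,0,0,-12.3]]])

```text
clock: 9.55
tcp_pos: [0.5889, -0.1096, 0.2074]
orientation: [-0.0, 0.686, 0.728, -0.0]
wrist_force: [-0.6, 0.2, 0.1]
finger_gap: 0.0484
grip_force: 0.0
```

```bash
python3 - <<'E'
from workcell import *
from h import *
s=get_state(); print(s['clock'],s['tcp_pos'],s['joint_pos'],s['finger_gap'])
c=calibration('wrist'); p,d=read_camera('wrist'); cv2.imwrite('pics/w4.png',p[:,:,::-1])
M,T=c['mtx'],c['world_from_camera']
v,u=np.mgrid[:420,:560]; a=(u-M[0,2])/M[0,0]; b=(v-M[1,2])/M[1,1]; r=np.hypot(a,b)+1e-9
k=np.tan(r)/r
W=np.stack([a*k*d,-b*k*d,-d],-1)@T[:3,:3].T+T[:3,3]; W[d==0]=np.nan
np.savez('w4.npz',p=p,W=W)
h=cv2.cvtColor(p,cv2.COLOR_RGB2HSV)
m=(np.abs(W[...,2]-.041)<.006)&(np.abs(W[...,0]-.59)<.05)&(W[...,1]<-.03)&(W[...,1]>-.22)&(h[...,1]<90)
Q=W[m]; print(len(Q))
for y in np.arange(-.20,-.03,.01):
    q=Q[np.abs(Q[:,1]-y)<.005]
    if len(q): print(y.round(3),len(q),np.percentile(q[:,0],[3,50,97]).round(4))
E
```

```text
9.55 [ 0.5888938  -0.10955929  0.2074437 ] [-3.17949663e-01  3.61977511e-01  1.05845798e-01  1.31512543e+00
  9.92161357e-05  1.19402936e+00] 0.04841125566038603
3519
-0.19 136 [0.5715 0.5861 0.6203]
-0.18 310 [0.5669 0.5993 0.6273]
-0.17 268 [0.5665 0.5959 0.6286]
-0.16 375 [0.572  0.5997 0.6249]
-0.15 140 [0.5883 0.5961 0.6044]
-0.14 142 [0.5878 0.5961 0.6037]
-0.13 152 [0.5872 0.5955 0.6036]
-0.12 160 [0.5866 0.5952 0.6034]
-0.11 169 [0.5851 0.5935 0.6026]
-0.1 170 [0.5845 0.5935 0.602 ]
-0.09 174 [0.584  0.5923 0.6013]
-0.08 176 [0.5834 0.5917 0.6006]
-0.07 159 [0.5828 0.5919 0.5994]
-0.06 158 [0.5823 0.5903 0.5982]
-0.05 159 [0.5817 0.5889 0.5977]
-0.04 156 [0.5811 0.5891 0.5971]
```

View pics/w4.png

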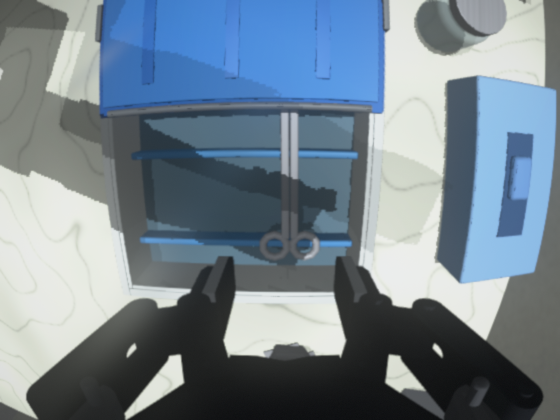

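The forceps are clear: shafts at (289,180), rings at (290,245), gripper aligned. I'm shifting 5 mm in tool y, then descending and gripping.

drive_tool(deltas=[[[110,0,0.005,0.06,0,0,0],[110,0,0.005,0.11,0,0,0],[110,0,0.005,0.14,0,0,0],[110,0,0.005,0.165,0,0,0],[110,0,0.005,0.185,0,0,0],[110,0,0.005,0.185,0,0,0],[230,0,0.005,0.185,0,0,0],[230,0,0.005,0.185,0,0,0],[230,0,0.005,0.185,0,0,0],[230,0,0.005,0.185,0,0,0],[230,0,0.005,0.185,0,0,0]]], newtons=70)

```text
clock: 10.98
tcp_pos: [0.5944, -0.1107, 0.0226]
orientation: [0.0, 0.687, 0.727, 0.0]
wrist_force: [0.4, 0.8, -0.4]
finger_gap: 0.0084
grip_force: 0.0
```

The fingers closed fully on nothing, with no grip force, so I'm looking again.

```bash
cat >> h.py <<'E'
def wrist(name):
    from workcell import calibration,read_camera
    c=calibration('wrist'); p,d=read_camera('wrist'); cv2.imwrite(f'pics/{name}.png',p[:,:,::-1])
    M,T=c['mtx'],c['world_from_camera']
    v,u=np.mgrid[:420,:560]; a=(u-M[0,2])/M[0,0]; b=(v-M[1,2])/M[1,1]; r=np.hypot(a,b)+1e-9
    k=np.tan(r)/r
    W=np.stack([a*k*d,-b*k*d,-d],-1)@T[:3,:3].T+T[:3,3]; W[d==0]=np.nan
    return p,W
E
python3 - <<'E'
from h import *
p,W=wrist('w5')
for u,v in((289,120),(289,180),(289,240)): print(W[v,u])
E
```

```text
[ 0.59185767 -0.03872505  0.04090675]
[ 0.59344777 -0.06549532  0.04070935]
[ 0.59519808 -0.09421169  0.04096587]
```

View pics/w5.png

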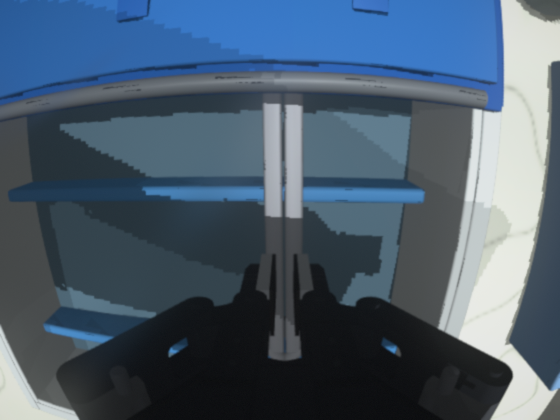

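```bash
python3 - <<'E'
from h import *
from workcell import *
s=get_state(); print(s['finger_gap'],s['grip_force'],s['tcp_pos'])
p,W=wrist('w5b')
for v in(200,225,260,275,300,330,350):
    print(v)
    for u in range(240,332,6): print(u,p[v,u].mean().astype(int),(W[v,u]*1000).round(0).astype(int) if np.isfinite(W[v,u,0]) else None,end=' | ')
    print()
E
```

```text
0.008240645792018268 0.0 [ 0.59433272 -0.11069086  0.02255706]
200
240 99 [570 -78  32] | 246 92 [574 -78  33] | 252 93 [576 -78  33] | 258 105 [579 -77  33] | 264 103 [582 -78  32] | 270 169 [585 -75  41] | 276 174 [588 -75  41] | 282 100 [591 -75  39] | 288 172 [594 -75  40] | 294 176 [596 -75  41] | 300 157 [599 -75  40] | 306 114 [602 -76  32] | 312 115 [605 -76  33] | 318 115 [608 -76  33] | 324 115 [611 -76  33] | 330 114 [614 -75  33] | 
225
240 53 [ 567 -101    5] | 246 53 [ 571 -101    4] | 252 54 [ 574 -100    5] | 258 54 [ 578 -100    5] | 264 57 [ 581 -100    5] | 270 75 [586 -87  40] | 276 75 [589 -87  40] | 282 63 [591 -87  41] | 288 75 [594 -87  41] | 294 77 [597 -87  41] | 300 72 [600 -86  41] | 306 55 [606 -99   4] | 312 55 [609 -98   5] | 318 55 [613 -98   6] | 324 55 [616 -98   5] | 330 104 [620 -98   4] | 
260
240 49 [ 568 -123    5] | 246 50 [ 571 -123    6] | 252 50 [ 575 -123    4] | 258 50 [ 579 -123    5] | 264 64 [ 584 -100   53] | 270 62 [ 587 -100   52] | 276 58 [ 590 -105   42] | 282 60 [ 592 -105   41] | 288 71 [ 595 -105   41] | 294 32 [597 -99  53] | 3
[... 1033 characters left out ...]
111] | 264 20 [ 587 -101  102] | 270 21 [ 589 -119   79] | 276 91 [ 591 -148   40] | 282 78 [ 595 -148   41] | 288 90 [ 598 -148   40] | 294 66 [ 601 -147   41] | 300 22 [ 600 -113   86] | 306 18 [600 -98 105] | 312 19 [600 -93 112] | 318 20 [602 -93 111] | 324 18 [604 -93 112] | 330 19 [606 -93 111] | 
350
240 16 [581 -95 119] | 246 18 [583 -94 120] | 252 19 [585 -94 120] | 258 17 [586 -95 119] | 264 18 [ 587 -118   92] | 270 89 [ 589 -163   41] | 276 89 [ 592 -162   41] | 282 79 [ 596 -163   40] | 288 88 [ 599 -162   41] | 294 89 [ 602 -161   42] | 300 71 [ 606 -162   40] | 306 19 [ 600 -103  108] | 312 18 [600 -93 120] | 318 17 [601 -93 120] | 324 18 [603 -93 120] | 330 19 [605 -93 120] |
```

```bash
python3 - <<'E'
from h import *
from workcell import *
p,W=wrist('w5c')
for u in(258,264,267,270,273,297,300,303,308):
    print(u,[(v,p[v,u].mean().astype(int),*(W[v,u]*1000).round(0)[1:]) for v in range(230,264,3)])
print(get_state()['joint_pos'],get_state()['tau'],get_state()['wrist_force'])
E
```

```text
258 [(230, np.int64(54), np.float64(-103.0), np.float64(5.0)), (233, np.int64(53), np.float64(-105.0), np.float64(5.0)), (236, np.int64(52), np.float64(-107.0), np.float64(5.0)), (239, np.int64(51), np.float64(-110.0), np.float64(3.0)), (242, np.int64(51), np.float64(-111.0), np.float64(6.0)), (245, np.int64(51), np.float64(-113.0), np.float64(5.0)), (248, np.int64(51), np.float64(-114.0), np.float64(6.0)), (251, np.int64(51), np.float64(-117.0), np.float64(4.0)), (254, np.int64(50), np.float64(-118.0), np.float64(5.0)), (257, np.int64(50), np.float64(-121.0), np.float64(5.0)), (260, np.int64(50), np.float64(-123.0), np.float64(4.0)), (263, np.int64(41), np.float64(-124.0), np.float64(5.0))]
264 [(230, np.int64(55), np.float64(-103.0), np.float64(5.0)), (233, np.int64(56), np.float64(-105.0), np.float64(5.0)), (236, np.int64(54), np.float64(-107.0), np.float64(5.0)), (239, np.int64(53), np.float64(-109.0), np.float64(5.0)), (242, np.int64(53), np.float64(-111.0), np.float64(4.0)), (245, np.int64(53), np.float64(-113.0), np.float64(4.0)), (248, np.int64(52), np.float64(-115.0), np.flo
[... 4763 characters left out ...]
 (242, np.int64(52), np.float64(-108.0), np.float64(7.0)), (245, np.int64(52), np.float64(-111.0), np.float64(6.0)), (248, np.int64(53), np.float64(-113.0), np.float64(6.0)), (251, np.int64(51), np.float64(-115.0), np.float64(4.0)), (254, np.int64(54), np.float64(-117.0), np.float64(4.0)), (257, np.int64(57), np.float64(-119.0), np.float64(5.0)), (260, np.int64(59), np.float64(-121.0), np.float64(4.0)), (263, np.int64(61), np.float64(-99.0), np.float64(55.0))]
[-3.16787109e-01  4.86314434e-01 -1.77265461e-01  9.07257901e-01
 -7.41645438e-05  1.19680991e+00] [ 2.65409864e-03 -5.36330903e+01  2.60493565e+01  1.47223840e-03
 -3.79921494e-04  2.09207235e-05] [ 0.68545113 -0.00384053 -0.09932525]
```

Depth shows the fingertips really sit at z≈0.043, just above the shafts. That is about 20 mm higher than the TCP reading says. I'm reopening and lowering in steps while watching the force.

drive_tool(deltas=[[[110,0,0,0,0,0,0],[110,0,0,0,0,0,0],[110,0,0,0,0,0,0],[110,0,0,0,0,0,0],[110,0,0,0.005,0,0,0],[110,0,0,0.01,0,0,0],[110,0,0,0.01,0,0,0]]])

```text
clock: 12.0
tcp_pos: [0.5937, -0.1104, 0.0117]
orientation: [-0.001, 0.687, 0.727, -0.0]
wrist_force: [-0.5, -0.7, 1.3]
finger_gap: 0.0486
grip_force: 0.0
```

```bash
python3 - <<'E'
from h import *
from workcell import *
s=get_state();print(s['tcp_pos'],s['wrist_force'],s['finger_gap'])
p,W=wrist('w6'); 
m=(W[...,1]>-.14)&(W[...,1]<-.09)&(np.abs(W[...,0]-.594)<.045)&(np.abs(W[...,0]-.594)>.014)&(W[...,2]>.009)&(W[...,2]<.07)
for lo in(.009,.015,.02,.025,.03,.035,.04,.045): 
    q=W[m&(W[...,2]>lo)&(W[...,2]<lo+.006)]; print(lo,len(q),q.mean(0).round(3) if len(q) else '')
E
```

```text
[ 0.59367467 -0.11041449  0.01166483] [-0.52603023 -0.66372119  1.28746127] 0.04864417719762458
0.009 0 
0.015 0 
0.02 0 
0.025 0 
0.03 66 [ 0.593 -0.11   0.035]
0.035 289 [ 0.594 -0.106  0.039]
0.04 475 [ 0.592 -0.104  0.043]
0.045 526 [ 0.592 -0.105  0.048]
```

drive_tool(deltas=[[[110,0,0,0.005,0,0,0],[110,0,0,0.01,0,0,0],[110,0,0,0.01,0,0,0],[230,0,0,0.01,0,0,0],[230,0,0,0.01,0,0,0],[230,0,0,0.01,0,0,0],[230,0,0,0.01,0,0,0],[230,0,0,0.01,0,0,0]]], newtons=70)

```text
clock: 13.05
tcp_pos: [0.5946, -0.1107, 0.0029]
orientation: [0.0, 0.687, 0.727, 0.0]
wrist_force: [-0.3, 0.4, 3.4]
finger_gap: 0.0162
grip_force: 68.7
```

The grip holds: 16 mm gap at 69 N. Next I lift 6 mm, then tilt the rings up 16° while pivoting near the front rest, so the shafts stay below the lid edge.

drive_tool(deltas=[[[230,0,0,-0.003,0,0,0],[230,0,0,-0.006,0,0,0],[230,-0.0015,0,-0.0115,0,-2.5,0],[230,-0.003,0,-0.0168,0,-5,0],[230,-0.0046,0,-0.0225,0,-7.5,0],[230,-0.0061,0,-0.0281,0,-10,0],[230,-0.0079,0,-0.0352,0,-13,0],[230,-0.0096,0,-0.0426,0,-16,0],[230,-0.0096,0,-0.0426,0,-16,0]]])

```text
clock: 14.18
tcp_pos: [0.5949, -0.1193, 0.0452]
orientation: [0.101, 0.679, 0.72, -0.095]
wrist_force: [-0.5, -0.8, -1.8]
finger_gap: 0.0163
grip_force: 68.3
```

```bash
python3 - <<'E'
from h import *
from workcell import *
s=get_state();print(s['tcp_pos'],s['wrist_force'],s['finger_gap'],s['joint_pos'])
p,W=wrist('w7')
m=(np.abs(W[...,0]-.594)<.02)&(W[...,1]<-.028)&(W[...,1]>-.1)&(W[...,2]>.04)&(W[...,2]<.09)
Q=W[m]
for y in np.arange(-.095,-.025,.01):
    q=Q[np.abs(Q[:,1]-y)<.005]; print(y.round(3),len(q),np.percentile(q[:,0],[3,50,97]).round(3),np.percentile(q[:,2],[5,50,90]).round(4)) if len(q) else 0
E
```

```text
[ 0.59491179 -0.11928437  0.04521659] [-0.4535709  -0.82194859 -1.8118211 ] 0.01627703849296782 [-0.18899989  0.43656619 -0.23101711  0.83304192 -0.26994415  1.31363529]
-0.095 1711 [0.579 0.595 0.612] [0.0735 0.0783 0.0875]
-0.085 969 [0.584 0.592 0.601] [0.073  0.0749 0.0762]
-0.075 1039 [0.583 0.592 0.6  ] [0.0701 0.0719 0.0734]
-0.065 1095 [0.583 0.592 0.599] [0.0673 0.0691 0.0705]
-0.055 1148 [0.582 0.59  0.599] [0.0644 0.0661 0.0675]
-0.045 1179 [0.581 0.589 0.598] [0.0614 0.0632 0.0647]
-0.035 772 [0.581 0.59  0.597] [0.0594 0.0609 0.062 ]
-0.025 196 [0.575 0.585 0.601] [0.0781 0.0795 0.0804]
```

The shafts' top sits 13 mm below the lid's underside at its edge, and the tilt is 16°. I'm sliding straight back along the forceps' axis.

drive_tool(deltas=[[[230,-0.01,0,0,0,0,0],[230,-0.03,0,0,0,0,0],[230,-0.05,0,0,0,0,0],[230,-0.07,0,0,0,0,0],[230,-0.09,0,0,0,0,0],[230,-0.11,0,0,0,0,0],[230,-0.13,0,0,0,0,0],[230,-0.15,0,0,0,0,0],[230,-0.165,0,0,0,0,0],[230,-0.165,0,0,0,0,0]]])

```text
clock: 15.48
tcp_pos: [0.6042, -0.2799, 0.091]
orientation: [0.102, 0.68, 0.719, -0.095]
wrist_force: [-0.1, -0.2, -2.3]
finger_gap: 0.0159
grip_force: 68.3
```

```bash
cat > tip.py <<'E'
from h import *
from workcell import *
s=get_state();print(s['tcp_pos'],s['wrist_force'],s['finger_gap'],s['grip_force'])
p,W=wrist('w8')
q=s['orientation']; Q=R.from_quat([*q[1:],q[0]]); L=Q.inv().apply((W-s['tcp_pos']).reshape(-1,3))
m=(np.abs(L[:,1])<.02)&(L[:,2]<0)&(L[:,2]>-.06)&(L[:,0]>.015)&(L[:,0]<.3)
q=L[m]; w=W.reshape(-1,3)[m]
for x in np.arange(.02,.26,.02):
    k=np.abs(q[:,0]-x)<.01
    if k.sum(): print(x.round(2),k.sum(),q[k].mean(0).round(4),w[k].mean(0).round(4))
print('tip',w[q[:,0].argmax()])
E
python3 tip.py
```

```text
[ 0.60418757 -0.27985771  0.09101803] [-0.09201491 -0.19278381 -2.31464443] 0.015859625200650828 68.29119801521301
0.02 1370 [ 0.0227 -0.0005 -0.0379] [ 0.6018 -0.2477  0.1212]
0.04 2027 [ 0.0402 -0.0006 -0.0379] [ 0.6009 -0.2309  0.1164]
0.06 2226 [ 0.0601 -0.0008 -0.0378] [ 0.5996 -0.2118  0.1107]
0.08 2329 [ 0.0801 -0.0008 -0.0378] [ 0.5985 -0.1927  0.1052]
0.1 2514 [ 0.1003 -0.0009 -0.0378] [ 0.5973 -0.1732  0.0997]
0.12 1267 [ 0.1153 -0.0009 -0.0379] [ 0.5965 -0.1589  0.0956]
tip [ 0.58621686 -0.15435859  0.09209981]
```

The forceps are free of the lid, at the same tilt with no slip. I'm lifting 60 mm straight up.

drive_tool(deltas=[[[230,-0.004,0,-0.014,0,0,0],[230,-0.008,0,-0.029,0,0,0],[230,-0.0124,0,-0.0433,0,0,0],[230,-0.0165,0,-0.0577,0,0,0],[230,-0.0165,0,-0.0577,0,0,0],[230,-0.0165,0,-0.0577,0,0,0],[230,-0.0165,0,-0.0577,0,0,0],[230,-0.0165,0,-0.0577,0,0,0]]])

```text
clock: 16.52
tcp_pos: [0.6035, -0.2784, 0.1498]
orientation: [0.101, 0.68, 0.72, -0.096]
wrist_force: [-0.7, -0.2, -1.7]
finger_gap: 0.0162
grip_force: 68.3
```

```bash
python3 tip.py|tail -4; python3 - <<'E'
from h import *
from workcell import *
p,d=read_camera('scene'); np.savez('s9.npz',p=p,d=d,**calibration('scene'))
a=p[100:320,150:450,::-1]; t,d=read_camera('top'); t=t[150:310,170:400,::-1]
a=cv2.resize(a,(400,293)); t=cv2.resize(t,(400,278)); t=cv2.copyMakeBorder(t,0,15,0,0,cv2.BORDER_CONSTANT)
cv2.imwrite('pics/fin.png',np.hstack([a,t]))
p,W=cloud('s9.npz'); h=cv2.cvtColor(p,cv2.COLOR_RGB2HSV)
g=(h[...,0]>60)&(h[...,0]<95)&(h[...,1]>80)&(np.abs(W[...,0]-.437)<.08)&(np.abs(W[...,1]-.305)<.12)&(W[...,2]>.12)&(W[...,2]<.17)
Q=W[g]; print(len(Q),np.percentile(Q[:,2],[2,50,98]),rect(Q[:,:2]))
E
```

```text
0.08 2312 [ 0.0801 -0.0008 -0.0378] [ 0.5977 -0.1912  0.1641]
0.1 2516 [ 0.1003 -0.0009 -0.0378] [ 0.5966 -0.1718  0.1586]
0.12 1275 [ 0.1153 -0.001  -0.0379] [ 0.5956 -0.1574  0.1545]
tip [ 0.5853725  -0.15286433  0.15096082]
690 [0.12151657 0.13626905 0.14020646] ((442.3421630859375, 303.67388916015625), (147.6178436279297, 70.49810028076172), 80.47537231445312)
```

View pics/fin.png

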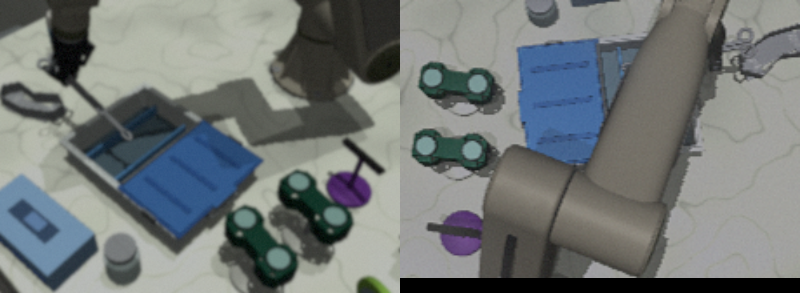

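The final picture shows the goggles level on the white stand, with the spare goggles untouched. The forceps are held at a tilt with the jaws at (128,135), over the open half and clear above the tub. I'm handing in.

```bash
python3 -c "
from workcell import *
print(hand_in())"
```

```text
the job is handed in; nothing more can be done
None
```

I handed the job in at about 16.5 s: the goggles sit lenses up over the empty stand's bar, and the forceps are held still, jaws about 16° down, over the tub's open half; the hand-in returned no verdict.

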